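# Point out the stray sample vial and the test it belongs to

## Robot

A 7-joint arm with a two-finger parallel gripper is mounted at the origin on a cart in front of the work surface, level with it; the furniture and walls round the work are solid. World frame = base frame: x ahead of the robot, y to its left, z up, the work surface at z = 0. Lengths are in m, angles in rad, forces in N, time in s.
With the tool pointing down it reaches from about 0.4 to 0.9 m from the base axis. Payload 5.5 kg.
Tool frame: the origin (TCP) lies on the centre line of the jaws, within the pads' length; the fingertips stand 17 mm ahead of it and the grasp point (between the pads) lies 2 mm behind it (manip.tcp_to_tips is the z of the fingertips in the tool frame, in m); z points along the fingers, y is the direction in which the jaws open and shut (so a half turn about z gives the same grasp; the last joint's range is limited). The gripper opens to 85 mm and grips with 20 to 120 N. Pads are 22 mm wide; open, the fingers measure 114 mm over their backs; the gripper's body (76 mm by 85 mm) begins 54 mm behind the grasp point. The pads swing forward as they close: fully open they stand 13 mm farther back than shut.
Start: joints at [-0.894, 0.501, -0.427, 1.55, 0.221, 1.138, -0.21], TCP at [0.261, 0.595, 0.248] pointing down, gripper open.
Joint ranges: [-2.88, 2.88], [-0.31, 2.03], [-1.54, 1.56], [0.2, 2.42], [-1.41, 4.55], [0.19, 2.02], [-2.57, 2.57]. Speed limits (rad/s): [2.57, 2.57, 3.14, 3.14, 3.14, 3.14, 3.14].

## Interface

Orientations are given as a unit quaternion [x, y, z, w].
In Python, from rig import manip gives the robot as it stands.
- The arm moves only by the tool step_arm, never from a script. Its argument "targets" is a list of rows, each a list of 4 numbers: the shift along the tool's x, y, z in cm, then the turn about the tool's z in degrees. A call has 1 to 10 rows; each row is the pose to reach, as a shift and turn from the pose commanded when the call began, along the tool's axes at that moment; what a row does not reach only later rows make up. A row lasts 1/12 s, in which the tool goes at most 41.7 mm and 7.16 degrees, less where a joint would pass 70% of its speed; a pose out of reach is approached as far as the arm can. A call with a gripper value outside its range is refused whole. "jaw" is the gripper's target within -1 to 1 (fully open at 1, half-way at 0, shut at -1), set as the call begins (left out, the last holds). The fingers move at their own pace and stop on an object; "squeeze" is the grip in N (left out, the last holds). Time passes only in rows, so rows that repeat a pose let the fingers close. It gives the time, the measured TCP pose, the force and the opening at its end, in the units of the state.
- manip.get_state(): the state, without advancing time (a new reading comes with each control period).
- manip.snapshot(name): name is "scene" or "top" or "wrist"; returns the picture (384x512x3 uint8, red, green, blue); there is no depth.
- manip.get_calibration(name): a dict with "vertical_fov" (degrees; the focal length in pixels is half the picture's height over the tangent of half this angle, whatever the lens; pixels are square), "cx", "cy" (the principal point, pixels), "T" (4x4, takes a point from camera to world coordinates). Camera axes: x right, y down, z forward; pixel columns grow to the right and rows downward; lengths in m; the calibration is good to about 2 mm. A picture is of the moment at which its call begins: read the wrist's pose just before it. get_calibration takes no time and is no camera call; for the wrist camera it gives the pose at the moment of the call.
- manip.sign_off(): hands the job in, once; it reports no verdict.
The state is a dict: "t": time; "joint_positions": joint angles; "joint_vel": joint speeds; "effort": joint torques, N m; "tcp_pos": TCP position; "tool_rot": TCP orientation; "force": force on the tool from outside, world axes, zero at the start; "torque": the same for the moment, N m; "gripper_width": finger opening in m.
Only numpy, scipy, OpenCV 4.12 (cv2) and the standard library are available. Lean on these libraries where they do the work, as an engineer would, in place of code of your own. Each camera call takes 0.05 s, during which the arm holds its last target.

## Task

A sample vial has been left away from its test: show the person watching which belongs to which by pointing first at the stray vial, the one standing by itself and not at the end of a test cassette, and then at the test cassette that has no vial at its end. Each time hold your fingertips still for two seconds about 3 cm straight above the middle of it, and lift the hand high in between so that it does not pass low over any other cassette or vial. Touch nothing at all, and finish with the fingertips raised more than 20 cm above the table.

Things in the scene. Friction and masses are not known exactly. Their poses are not given: they have to be found in the camera images.
- vial_stray_top (a point): white upright sample vial with a red screw cap, 23 mm across and 72 mm tall; the point is the middle of the cap's top. This is the stray vial: it stands by itself on the bare table (top at 72 mm) behind the grey mat, 13 cm or more from the middle of every cassette
- cassette_lone_top (a point): white flat plastic test cassette lying on the grey bench mat (235 x 440 mm, 3 mm thick, fixed on the table), 72 x 24 x 9 mm (x long, y across, z up); the point is the middle of its upper face, 12 mm above the table. This is the cassette with no vial at its end; it may be at the left, in the middle or at the right of the row of three
- cassette_a_top (a point): white flat plastic test cassette lying on the grey bench mat (235 x 440 mm, 3 mm thick, fixed on the table), 72 x 24 x 9 mm (x long, y across, z up); the point is the middle of its upper face, 12 mm above the table. Its own vial stands close to its far end
- cassette_b_top (a point): white flat plastic test cassette lying on the grey bench mat (235 x 440 mm, 3 mm thick, fixed on the table), 72 x 24 x 9 mm (x long, y across, z up); the point is the middle of its upper face, 12 mm above the table. Its own vial stands close to its far end
- vial_a_top (a point): white upright sample vial with a red screw cap, 23 mm across and 72 mm tall; the point is the middle of the cap's top. It stands on the grey bench mat (top 75 mm above the table), 62 mm from the middle of cassette_a, along that cassette's +x axis (the far end)
- vial_b_top (a point): white upright sample vial with a red screw cap, 23 mm across and 72 mm tall; the point is the middle of the cap's top. It stands on the grey bench mat (top 75 mm above the table), 62 mm from the middle of cassette_b, along that cassette's +x axis (the far end)
- small_forceps: steel forceps lying flat on the mat between the cassettes, 133 x 18 x 9 mm, along its own x; origin at the centre of its underside. Bystander
- felt_pen: white pen with a black cap lying on the mat between the cassettes, 17 x 135 x 16 mm, along its own y; origin at the centre of its underside. Bystander
- gauze_pad: folded white gauze pad, 80 x 80 x 12 mm; origin at the centre of its underside. Bystander
- tape: roll of beige tape lying flat, 100 mm across, 25 mm high; origin at the centre of its underside. Bystander. Also standing, fixed, along the back of the table, nothing nearer than x = 0.68 m: a swab carton (62 mm high), a timer (46 mm high), a small carton (40 mm high) and at the right a blue-lidded sample box, shut (130 mm high)
Not all that is in view belongs to the job. What is shaped like the part that bears vial_a_top but purple or turquoise is not meant.

How it is judged:
On the way, in this order (a step that is already met when the one before it is completed fails the run):
1. point at the stray vial from straight above for two seconds (at least 1.5 s counted) (horizontal distance between the grasp point and vial_stray_top below 0.025 m and z of the grasp point in the frame of vial_stray_top between 0.02 and 0.08 m), for 1.5 s.
2. then point at the cassette without a vial from straight above for two seconds (at least 1.5 s counted) (horizontal distance between the grasp point and cassette_lone_top below 0.025 m and z of the grasp point in the frame of cassette_lone_top between 0.02 and 0.08 m), for 1.5 s.
At the end, for the whole second after the job is handed in: Both things have been pointed at in order (grasp point, about 19 mm behind the fingertips, within 25 mm sideways of the middle and 20 to 80 mm above the top), the hand is raised more than 20 cm above the table, and every cassette, vial and bystander is within 8 mm of where it was, the vials upright (height (world z) of the grasp point above 0.2 m and distance of each of cassette_a_top, cassette_b_top, cassette_lone_top, vial_a_top, vial_b_top, vial_stray_top, small_forceps, felt_pen, gauze_pad, tape from where it was at the start of the episode below 0.008 m and angle between each of vial_a_top, vial_b_top, vial_stray_top's own z axis and vertical below 0.1 rad); the robot touches nothing.
It fails at once if the robot touches something (contact force between any of the arm, the fingers and anything else above 0.5 N).
It fails at once if a thing on the table is moved by more than 8 mm, lifted or tipped (distance of any of cassette_a_top, cassette_b_top, cassette_lone_top, vial_a_top, vial_b_top, vial_stray_top, small_forceps, felt_pen, gauze_pad, tape from where it was at the start of the episode above 0.008 m or angle between any of vial_a_top, vial_b_top, vial_stray_top's own z axis and vertical above 0.15 rad).
It fails at once if the hand points at, or passes low over, one of the other cassettes or vials (within 25 mm sideways, under 80 mm above) ((horizontal distance between the grasp point and cassette_a_top below 0.025 m and z of the grasp point in the frame of cassette_a_top below 0.08 m) or (horizontal distance between the grasp point and cassette_b_top below 0.025 m and z of the grasp point in the frame of cassette_b_top below 0.08 m) or (horizontal distance between the grasp point and vial_a_top below 0.025 m and z of the grasp point in the frame of vial_a_top below 0.08 m) or (horizontal distance between the grasp point and vial_b_top below 0.025 m and z of the grasp point in the frame of vial_b_top below 0.08 m)).
It also fails if it takes over 45 s, if anything falls off the work surface, if the arm or the gripper's body presses on something with over 40 N, if the wrist force passes 120 N, or if a joint passes its speed limit or range.

## Working session

There is one attempt and no reset: what is moved stays moved. The work goes in short steps, Python scripts to look and compute and a tool call to move; the robot and the scene stay as the last step left them, time stands still between calls to the robot, and variables do not carry over. Pictures are saved under pics/ and viewed, and the job is handed in when it is done.

Besides the shell and the picture viewer there is one more tool, called after "Request:" as name([rows], argument=value, ...), one row to a line, values as JSON. step_arm: Moves the arm, as the interface text tells. Its arguments: {"type":"object","properties":{"targets":{"type":"array"},"jaw":{"type":"number"},"squeeze":{"type":"number"}},"required":["targets"]}

```bash
mkdir -p pics; python3 - <<'E'
from rig import manip
import cv2,numpy as np
s=manip.get_state();print(s['t'],s['tcp_pos'],s['tool_rot'],s['gripper_width'],manip.tcp_to_tips)
for n in('scene','top'):
    im=manip.snapshot(n);cv2.imwrite(f'pics/{n}0.png',im[:,:,::-1]);np.save(f'pics/{n}0.npy',im)
    print(n,manip.get_calibration(n))
E
```

```text
0.0 [0.26113685 0.59450286 0.24721387] [ 2.05405190e-01  9.78676506e-01 -9.71013369e-04 -2.46771414e-04] 0.08551979295705116 0.017
scene {'vertical_fov': 52.970084355826216, 'cx': 261.3389780905883, 'cy': 190.3395072769906, 'T': array([[ 0.50660797, -0.63550603,  0.58264951,  0.02902995],
       [-0.86207424, -0.36296463,  0.35367312, -0.18384165],
       [-0.01328024, -0.68146076, -0.73173415,  0.73339975],
       [ 0.        ,  0.        ,  0.        ,  1.        ]])}
top {'vertical_fov': 52.20474552938461, 'cx': 252.11762658191176, 'cy': 188.92046332626614, 'T': array([[-0.00322431, -0.98465243,  0.17449697,  0.36950805],
       [-0.99966985,  0.007622  ,  0.02453781,  0.10287537],
       [-0.02549123, -0.17436025, -0.98435192,  1.1632375 ],
       [ 0.        ,  0.        ,  0.        ,  1.        ]])}
```

View pics/scene0.png

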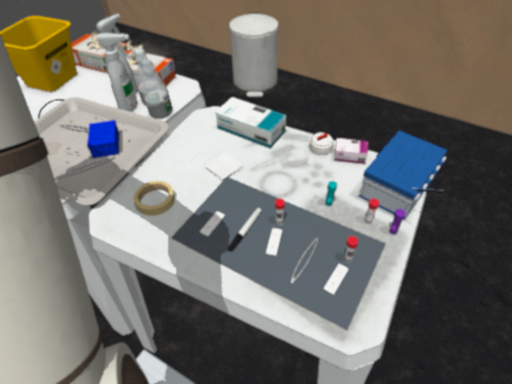

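View pics/top0.png

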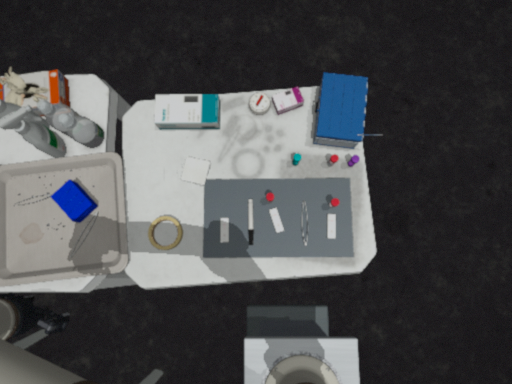

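The candidates for the stray vial in the top view are the turquoise cap (296,158), the red cap (333,160) and the purple cap (352,160). Only the red one fits. The red caps at (269,197) and (334,202) sit on the mat at the ends of cassettes. The left cassette at (225,230) has no vial at its end, so it is the lone one. Next I'll measure both and crop in to confirm.

```bash
cat > h.py <<'E'
import numpy as np,cv2
from rig import manip
def ray(n,u,v):
    c=manip.get_calibration(n);f=192/np.tan(np.radians(c['vertical_fov']/2));T=np.array(c['T'])
    d=T[:3,:3]@np.array([(u-c['cx'])/f,(v-c['cy'])/f,1]);return T[:3,3],d/np.linalg.norm(d)
def plane(n,u,v,z):
    o,d=ray(n,u,v);return o+d*(z-o[2])/d[2]
E
python3 - <<'E'
from h import *
for n in('scene','top'):
    im=np.load(f'pics/{n}0.npy');h=cv2.cvtColor(im,cv2.COLOR_RGB2HSV).astype(int)
    H,S,V=h[...,0],h[...,1],h[...,2]
    for nm,m,z in(('red',((H<8)|(H>172))&(S>140)&(V>90),.068),('purple',(H>125)&(H<150)&(S>120)&(V>50),.068),('turq',(H>80)&(H<95)&(S>120)&(V>50),.068)):
        k,l,st,c=cv2.connectedComponentsWithStats(m.astype(np.uint8))
        for i in range(1,k):
            if st[i,4]>15: print(n,nm,c[i].round(1),st[i],plane(n,*c[i],z).round(3))
    # white on the mat
    g=((S<70)&(V>115)).astype(np.uint8)
    k,l,st,c=cv2.connectedComponentsWithStats(g)
    for i in range(1,k):
        if 40<st[i,4]<900:
            p=plane(n,*c[i],.012)
            if .3<p[0]<.7 and -.4<p[1]<.5:
                r=cv2.minAreaRect(np.argwhere(l==i)[:,::-1].astype(np.float32))
                cs=cv2.boxPoints(r);w=[plane(n,*q,.012) for q in cs]
                print(n,'white',c[i].round(1),st[i,4],p.round(3),np.linalg.norm(w[0]-w[1]).round(3),np.linalg.norm(w[1]-w[2]).round(3))
t=np.load('pics/top0.npy');s=np.load('pics/scene0.npy')
a=cv2.resize(t[125:265,195:380],None,fx=4,fy=4,interpolation=2);cv2.imwrite('pics/ct.png',a[:,:,::-1])
a=cv2.resize(s[170:310,180:420],None,fx=3.3,fy=3.3,interpolation=2);cv2.imwrite('pics/cs.png',a[:,:,::-1])
# box
for u,v in((314,137),(357,147),(325,73),(367,78)):print('box',plane('top',u,v,.13).round(3))
E
```

```text
scene red [82.3 37.4] [72 34 18  9 27] [0.906 1.13  0.068]
scene red [160.6  66.3] [155  62  14  10  26] [0.885 0.726 0.068]
scene red [168.1  76.8] [164  71  11  13  23] [0.845 0.66  0.068]
scene red [322.8 135.6] [318 133  10   6  23] [0.816 0.096 0.068]
scene red [279.3 203.6] [275 199  10  10  81] [0.544 0.081 0.068]
scene red [373.6 203.3] [369 199  10  10  78] [ 0.651 -0.105  0.068]
scene red [351.9 241.5] [347 236  11  12 107] [ 0.527 -0.101  0.068]
scene purple [397.1 219.5] [391 209  14  24 170] [ 0.631 -0.165  0.068]
scene turq [270.9 120.3] [258 110  25  21 282] [0.807 0.252 0.068]
scene turq [225.9 129.4] [219 127  15   6  18] [0.709 0.34  0.068]
scene turq [253.9 140. ] [235 133  36  14  46] [0.708 0.249 0.068]
scene turq [330.6 192.4] [326 182  11  23 139] [ 0.633 -0.006  0.068]
scene white [154.5 197.5] 365 [0.448 0.387 0.012] 0.074 0.055
scene white [249.5 220.9] 251 [0.504 0.139 0.012] 0.094 0.022
scene white [212.7 222.3] 288 [0.456 0.213 0.012] 0.079 0.032
scene white [279.3 220.9] 41 [0.539 0.077 0.012] 0.014 0.021
scene white [273.6 241.2] 382 [0.481 0.061 0.012] 0.083 0.032
scene white [303.8 260. ] 341 [ 0.47  -0.021  0.012] 0.136 0.024
scene white [335.6 278.4] 474 [ 0.463 -0.099  0.012] 0.08 0.032
top red [333.9 158.1] [331 155   7   7  39] [ 0.651 -0.104  0.068]
top red [269.6 196.5] [266 193   8   8  51] [0.542 0.081 0.068]
top red [334.5 201.7] [331 198   8   8  49] [ 0.525 -0.101  0.068]
top purple [352.9 160.3] [348 156  11  10  62] [ 0.644 -0.158  0.068]
top turq [209.5 107.8] [202  94  16  29 439] [0.808 0.255 0.068]
top turq [296.3 158.6] [293 154   8  11  65] [0.651 0.003 0.068]
top white [250.4 214.4] 174 [0.497 0.137 0.012] 0.089 0.018
top white [224.4 228.7] 210 [0.455 0.213 0.012] 0.027 0.073
top white [165.8 232.6] 493 [0.445 0.386 0.012] 0.072 0.073
box [ 0.695 -0.041  0.13 ]
box [ 0.666 -0.156  0.13 ]
box [ 0.882 -0.077  0.13 ]
box [ 0.865 -0.194  0.13 ]
```

View pics/ct.png

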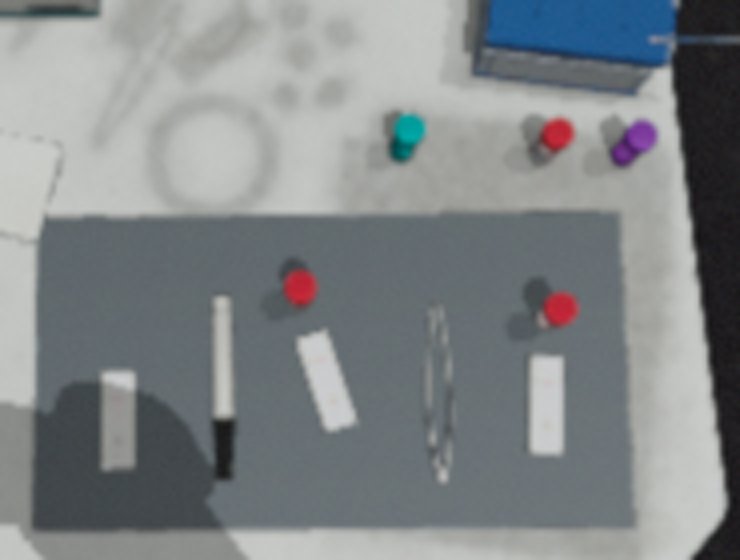

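View pics/cs.png

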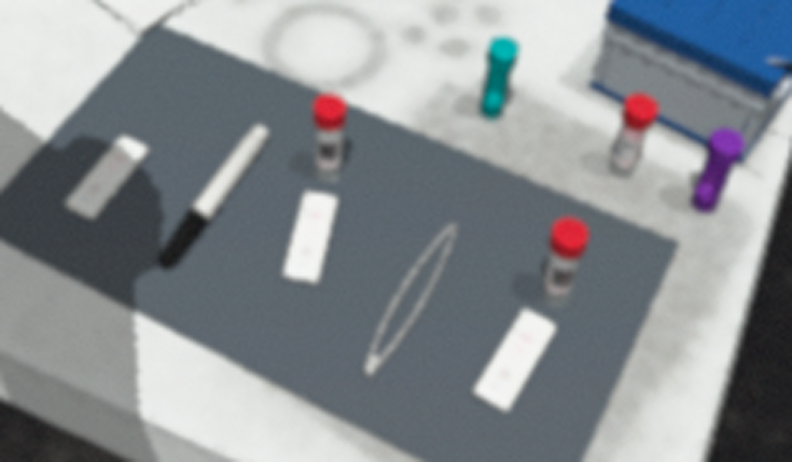

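The crops confirm it. The stray is the red-capped vial by itself at about (0.651, -0.104), and the two views agree to 1 mm. The lone cassette is the left one at about (0.456, 0.213), 73 x 27 mm measured. The blue box is close behind the stray vial, so I'll shut the jaws and turn them parallel to the box's front, then travel high.

Request:
step_arm([
  [-1,-0.8,-0.5,0],
  [-3,-2.3,-1,0],
  [-5.2,-4,-2,0],
  [-7.5,-5.7,-3,0],
  [-9.8,-7.4,-3,0],
  [-12.1,-9.1,-3,0],
  [-14.4,-10.9,-3,0],
  [-16.7,-12.6,-3,0],
  [-19,-14.4,-3,0],
  [-21.3,-16.1,-3,0],
], jaw=-1)

```text
t: 0.93
tcp_pos: [0.3922, 0.3595, 0.2785]
tool_rot: [0.206, 0.979, -0.0, 0.0]
force: [0.4, 0.2, -0.7]
gripper_width: 0.0001
```

Request:
step_arm([
  [-2.2,-1.7,0,0],
  [-4.4,-3.4,0,0],
  [-6.6,-5,0,0],
  [-8.8,-6.7,0,0],
  [-11,-8.4,0,0],
  [-13.2,-10,0,0],
  [-15.4,-11.7,0,0],
  [-17.6,-13.3,0,0],
  [-19.8,-15,0,0],
  [-21.5,-16.3,0,0],
])

```text
t: 1.77
tcp_pos: [0.5235, 0.1228, 0.2785]
tool_rot: [0.207, 0.978, -0.0, 0.0]
force: [0.3, 0.1, -0.0]
gripper_width: -0.0
```

Request:
step_arm([
  [-2,-1.6,0,-1],
  [-4,-3.2,0,-2],
  [-6.1,-4.7,0,-3],
  [-8.1,-6.3,0,-4],
  [-10.1,-7.9,0,-5],
  [-12.2,-9.5,0,-6],
  [-14.2,-11.1,0,-7],
  [-16.2,-12.6,0,-8],
  [-18.5,-14.4,0,-9],
  [-20.3,-15.8,0,-10],
])

```text
t: 2.6
tcp_pos: [0.6451, -0.1032, 0.2784]
tool_rot: [0.12, 0.993, -0.0, -0.0]
force: [-0.9, 0.2, -0.8]
gripper_width: 0.0002
```

Request:
step_arm([
  [0,0,0,0],
  [0,0,0,0],
  [0,0,0,0],
])

```text
t: 2.85
tcp_pos: [0.6445, -0.0995, 0.2781]
tool_rot: [0.12, 0.993, 0.0, -0.0]
force: [-0.6, 0.2, -0.3]
gripper_width: -0.0002
```

```bash
python3 - <<'E'
from h import *
from scipy.spatial.transform import Rotation as R
s=manip.get_state();print(s['t'],s['tcp_pos'],s['joint_positions']);M=R.from_quat(s['tool_rot']).as_matrix();print(M.round(3))
print('shift cm',(M.T@(np.array([.645,-.105,.127-.002])-s['tcp_pos'])*100).round(2))
for n in('wrist','scene'):
    im=manip.snapshot(n);cv2.imwrite(f'pics/{n}1.png',im[:,:,::-1])
    if n=='wrist':
        h=cv2.cvtColor(im,cv2.COLOR_RGB2HSV).astype(int)
        m=((h[...,0]<8)|(h[...,0]>172))&(h[...,1]>140)&(h[...,2]>90)
        k,l,st,c=cv2.connectedComponentsWithStats(m.astype(np.uint8))
        for i in range(1,k):
            if st[i,4]>60: print(c[i].round(1),st[i],plane(n,*c[i],.070).round(3))
E
```

```text
2.85 [ 0.6445346  -0.09950847  0.27812786] [ 0.19187885  0.44899575 -0.11025976  1.51988817  0.05075247  1.17649847
  1.40412705]
[[-0.971  0.237 -0.001]
 [ 0.237  0.971  0.001]
 [ 0.001  0.001 -1.   ]]
shift cm [-0.19 -0.53 15.31]
[400.6  37.7] [386  26  27  25 460] [0.542 0.085 0.07 ]
[229.1  65.9] [219  55  21  23 385] [ 0.526 -0.098  0.07 ]
[254.1 176.3] [245 167  19  20 290] [ 0.652 -0.101  0.07 ]
[428.6 262.5] [422 252  15  22 156] [0.823 0.098 0.07 ]
```

View pics/wrist1.png

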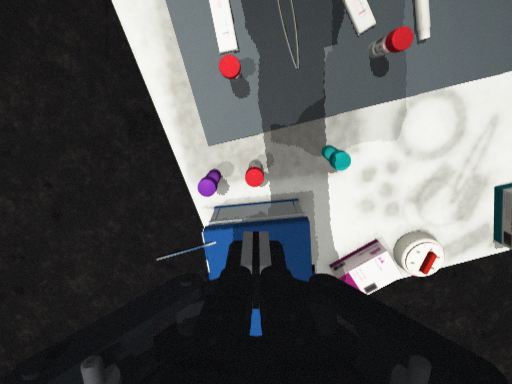

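View pics/scene1.png

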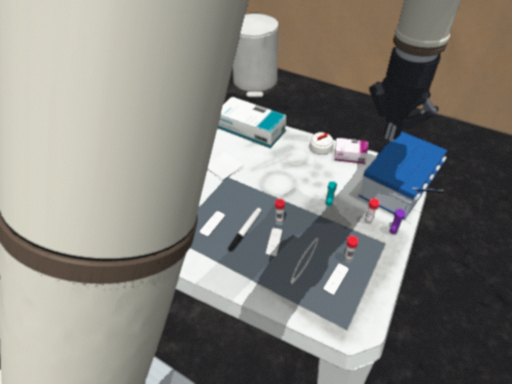

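The wrist view also puts the stray cap, at (254,176), at (0.652, -0.101), which agrees. The fingers lie parallel to the box front. Going down in stages.

Request:
step_arm([
  [-0.2,-0.3,1,0],
  [-0.2,-0.4,2.5,0],
  [-0.2,-0.4,4,0],
  [-0.2,-0.4,5.5,0],
  [-0.2,-0.4,7,0],
  [-0.2,-0.4,8.5,0],
  [-0.2,-0.4,9.5,0],
  [-0.2,-0.4,10,0],
  [-0.2,-0.4,10,0],
  [-0.2,-0.4,10,0],
])

```text
t: 3.78
tcp_pos: [0.6464, -0.104, 0.1784]
tool_rot: [0.119, 0.993, 0.0, 0.0]
force: [-0.7, 0.8, 0.4]
gripper_width: -0.0001
```

```bash
python3 - <<'E'
from h import *
s=manip.get_state();print(s['t'],s['tcp_pos'],s['force'])
for n in('wrist','scene'):
    im=manip.snapshot(n);cv2.imwrite(f'pics/{n}2.png',im[:,:,::-1])
a=cv2.imread('pics/scene2.png')[90:260,310:460];cv2.imwrite('pics/cs2.png',cv2.resize(a,None,fx=3.5,fy=3.5,interpolation=2))
E
```

```text
3.7833 [ 0.64641987 -0.1039852   0.17844021] [-0.72126291  0.82606551  0.39494508]
```

View pics/wrist2.png

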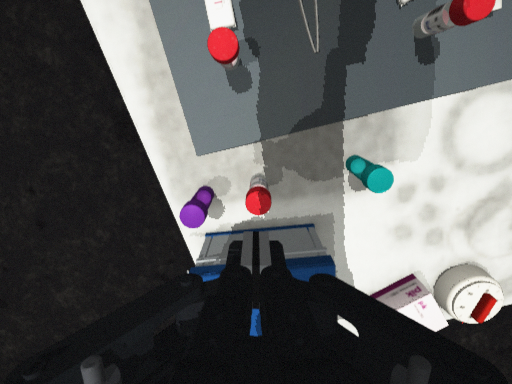

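View pics/cs2.png

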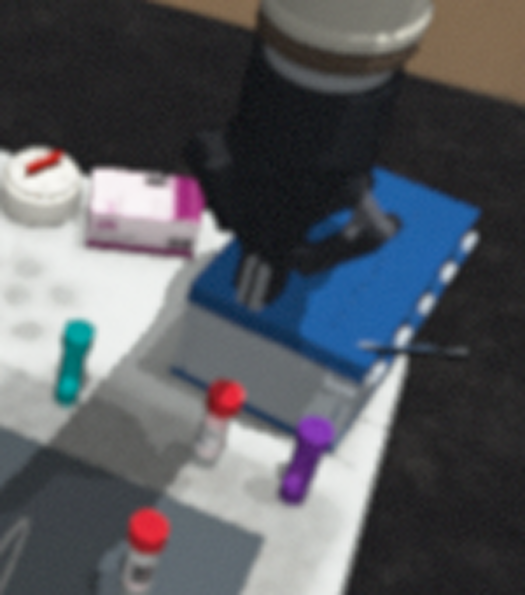

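The wrist view shows the cap at (258,200), just in front of the shut fingers, and the box behind it. I'll shift 4 mm further from the box and go down the rest of the way.

Request:
step_arm([
  [0.2,0,0.7,0],
  [0.3,0,1.6,0],
  [0.3,0,2.5,0],
  [0.3,0,3.4,0],
  [0.3,0,4.3,0],
  [0.3,0,4.9,0],
  [0.3,0,5.3,0],
  [0.3,0,5.3,0],
  [0.3,0,5.3,0],
  [0.3,0,5.3,0],
])

```text
t: 4.72
tcp_pos: [0.6438, -0.1036, 0.1257]
tool_rot: [0.119, 0.993, 0.0, 0.0]
force: [-0.6, 0.2, -0.3]
gripper_width: -0.0001
```

Request:
step_arm([
  [0,0,0,0],
  [0,0,0,0],
  [0,0,0,0],
  [0,0,0,0],
  [0,0,0,0],
  [0,0,0,0],
  [0,0,0,0],
  [0,0,0,0],
  [0,0,0,0],
  [0,0,0,0],
])

```text
t: 5.55
tcp_pos: [0.6434, -0.1035, 0.1252]
tool_rot: [0.119, 0.993, 0.0, -0.0]
force: [-0.3, -0.9, -0.4]
gripper_width: 0.0001
```

```bash
python3 - <<'E'
from h import *
s=manip.get_state();print(s['t'],s['tcp_pos'],s['force'])
for n in('top','scene'):
    im=manip.snapshot(n);cv2.imwrite(f'pics/{n}3.png',im[:,:,::-1])
a=cv2.imread('pics/scene3.png')[110:280,310:460];b=cv2.imread('pics/top3.png')[60:230,250:400]
cv2.imwrite('pics/cs3.png',cv2.resize(np.hstack([a,b]),None,fx=2.6,fy=2.6,interpolation=2))
E
```

```text
5.55 [ 0.64335688 -0.10353435  0.12524923] [-0.25929301 -0.86399749 -0.44473146]
```

View pics/cs3.png

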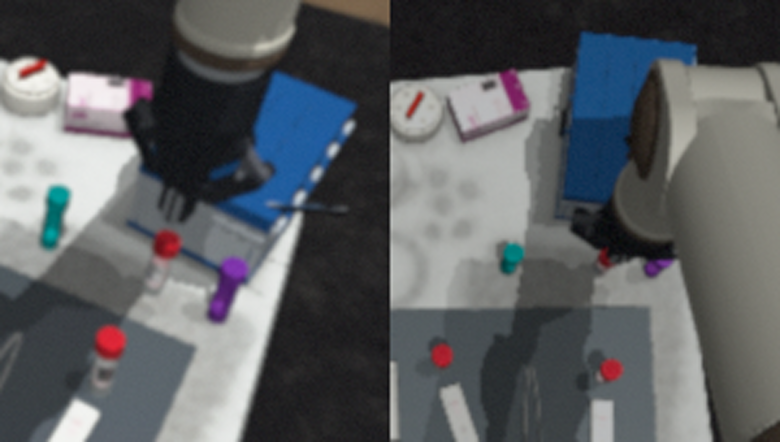

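The fingertips are directly above the stray cap with no contact. Holding for over two seconds, then lifting.

Request:
step_arm([
  [0,0,0,0],
  [0,0,0,0],
  [0,0,0,0],
  [0,0,0,0],
  [0,0,0,0],
  [0,0,0,0],
  [0,0,0,0],
  [0,0,0,0],
  [0,0,0,0],
  [0,0,0,0],
])

```text
t: 6.48
tcp_pos: [0.6434, -0.1035, 0.1253]
tool_rot: [0.119, 0.993, -0.0, 0.0]
force: [-0.2, -0.2, -0.7]
gripper_width: -0.0001
```

Request:
step_arm([
  [0,0,0,0],
  [0,0,0,0],
  [0,0,0,0],
  [0,0,0,0],
  [0,0,0,0],
  [0,0,0,0],
  [0,0,0,0],
  [0,0,0,0],
  [0,0,0,0],
  [0,0,0,0],
])

```text
t: 7.32
tcp_pos: [0.6434, -0.1035, 0.1253]
tool_rot: [0.119, 0.993, 0.0, -0.0]
force: [-0.1, -0.3, 0.4]
gripper_width: -0.0
```

Request:
step_arm([
  [0,0,-0.7,0],
  [0,0,-2,0],
  [0,0,-4,0],
  [0,0,-6,0],
  [0,0,-8,0],
  [0,0,-10,0],
  [0,0,-12,0],
  [0,0,-14,0],
  [0,0,-15,0],
  [0,0,-15.3,0],
])

```text
t: 8.15
tcp_pos: [0.6448, -0.1036, 0.282]
tool_rot: [0.119, 0.993, -0.0, 0.003]
force: [1.7, 0.2, 0.6]
gripper_width: 0.0002
```

```bash
python3 - <<'E'
from h import *
from scipy.spatial.transform import Rotation as R
s=manip.get_state();print(s['t'],s['tcp_pos'],s['force']);M=R.from_quat(s['tool_rot']).as_matrix()
print('shift cm',(M.T@(np.array([.456,.213,.28])-s['tcp_pos'])*100).round(2))
E
```

```text
8.15 [ 0.64481081 -0.10364339  0.28204479] [1.72079104 0.16016824 0.60585637]
shift cm [25.85 26.29  0.08]
```

Request:
step_arm([
  [0.7,0.7,0,0],
  [2,2,0,0],
  [3.8,3.8,0,0],
  [5.6,5.6,0,0],
  [7.4,7.4,0,0],
  [9.2,9.2,0,0],
  [11,11,0,0],
  [12.8,12.8,0,0],
  [14.6,14.6,0,0],
  [16,16,0,0],
])

```text
t: 8.98
tcp_pos: [0.523, 0.0923, 0.2767]
tool_rot: [0.118, 0.993, -0.0, -0.002]
force: [0.4, 0.4, -0.2]
gripper_width: -0.0004
```

Request:
step_arm([
  [1.5,1.5,0,0],
  [3.2,3.2,0,0],
  [5,5,0,0],
  [6.8,6.9,0,0],
  [8.4,8.7,0,0],
  [9.5,10,0,0],
  [9.9,10.3,0,0],
  [9.9,10.3,0,0],
  [9.9,10.3,0,0],
  [9.9,10.3,0,0],
])

```text
t: 9.82
tcp_pos: [0.4545, 0.2118, 0.2778]
tool_rot: [0.12, 0.993, -0.001, -0.0]
force: [-0.6, -0.2, -0.7]
gripper_width: 0.0002
```

```bash
python3 - <<'E'
from h import *
from scipy.spatial.transform import Rotation as R
s=manip.get_state();print(s['t'],s['tcp_pos'],s['force']);M=R.from_quat(s['tool_rot']).as_matrix()
print('shift cm',(M.T@(np.array([.456,.213,.063])-s['tcp_pos'])*100).round(2))
im=manip.snapshot('wrist')
a=im[:,:,::-1].copy();cv2.imwrite('pics/wrist4.png',a)
g=im.min(2)
h=cv2.cvtColor(im,cv2.COLOR_RGB2HSV).astype(int);m=(h[...,1]<60)&(h[...,2]>110)
k,l,st,c=cv2.connectedComponentsWithStats(m.astype(np.uint8))
for i in range(1,k):
    if st[i,4]>300: print(c[i].round(1),st[i],plane('wrist',*c[i],.012).round(3))
E
```

```text
9.8167 [0.45447003 0.21176907 0.27779366] [-0.62521884 -0.16272964 -0.65150324]
shift cm [-0.13  0.18 21.48]
[359.3 147.3] [    0     0   512   345 72304] [0.471 0.356 0.012]
[382.  124.4] [ 358   95   50   57 2053] [0.448 0.39  0.012]
[258.3 158.5] [237 130  37  57 951] [0.453 0.217 0.012]
[105.3 207. ] [ 87 168  39  82 309] [ 0.469 -0.018  0.012]
[214.3 201.9] [202 175  25  57 480] [0.5   0.14  0.012]
[161.7 202.4] [141 180  43  46 792] [0.482 0.065 0.012]
[ 56.6 276.8] [   0  182  178  155 5273] [ 0.561 -0.141  0.012]
[ 55.9 214.9] [ 40 192  33  47 771] [ 0.463 -0.095  0.012]
```

View pics/wrist4.png

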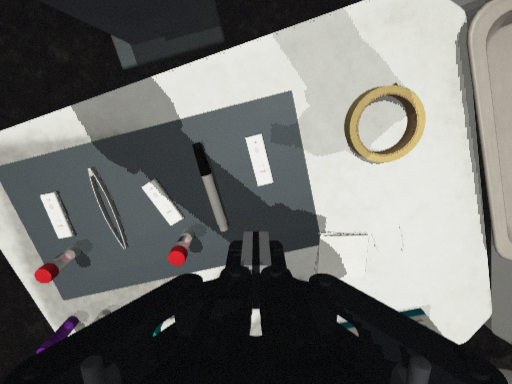

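The wrist view shows the lone cassette at (258,158), which gives (0.453, 0.217), agreeing to 4 mm. There is no vial at its end. Descending.

Request:
step_arm([
  [0,0.2,0.8,0],
  [0,0.2,2.2,0],
  [0,0.2,4,0],
  [0,0.2,6,0],
  [0,0.2,8,0],
  [0,0.2,10,0],
  [0,0.2,12,0],
  [0,0.2,13.3,0],
  [0,0.2,14,0],
  [0,0.2,14,0],
])

```text
t: 10.7
tcp_pos: [0.4536, 0.2142, 0.1363]
tool_rot: [0.12, 0.993, -0.001, -0.002]
force: [-1.1, -1.1, 0.7]
gripper_width: -0.0001
```

Request:
step_arm([
  [0,0,0.7,0],
  [0,0,1.8,0],
  [0,0,3,0],
  [0,0,4.2,0],
  [0,0,5.4,0],
  [0,0,6.6,0],
  [0,0,7.3,0],
  [0,0,7.6,0],
  [0,0,7.6,0],
  [0,0,7.6,0],
])

```text
t: 11.53
tcp_pos: [0.4548, 0.2155, 0.0626]
tool_rot: [0.119, 0.993, 0.0, 0.0]
force: [-0.1, -0.1, 0.3]
gripper_width: -0.0001
```

Request:
step_arm([
  [0,0,0,0],
  [0,0,0,0],
  [0,0,0,0],
  [0,0,0,0],
  [0,0,0,0],
  [0,0,0,0],
  [0,0,0,0],
  [0,0,0,0],
  [0,0,0,0],
  [0,0,0,0],
])

```text
t: 12.37
tcp_pos: [0.4545, 0.2153, 0.0623]
tool_rot: [0.119, 0.993, -0.0, -0.0]
force: [-0.5, -0.0, -0.1]
gripper_width: -0.0
```

```bash
python3 - <<'E'
from h import *
s=manip.get_state();print(s['t'],s['tcp_pos'],s['force'])
a=manip.snapshot('scene')[:,:,::-1][100:300,130:330];b=manip.snapshot('wrist')[:,:,::-1][100:300,130:400]
cv2.imwrite('pics/c5.png',cv2.resize(np.hstack([a,b]),None,fx=1.7,fy=1.7,interpolation=2))
E
```

```text
12.3667 [0.45446906 0.21531366 0.06225197] [-0.48846328 -0.03476115 -0.13224051]
```

View pics/c5.png

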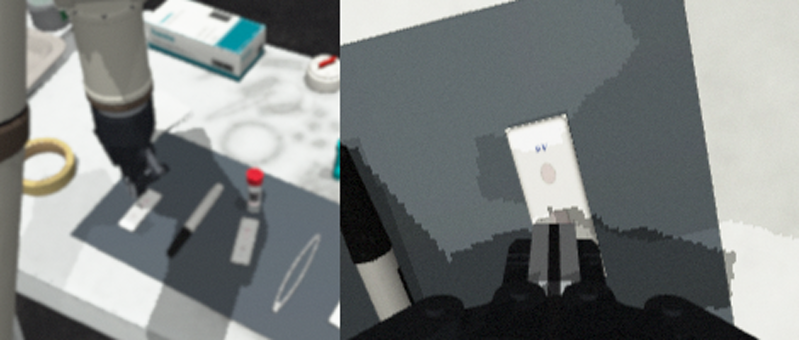

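The fingertips are above the lone cassette, about 33 mm over its top. Holding, then lifting.

Request:
step_arm([
  [0,0,0,0],
  [0,0,0,0],
  [0,0,0,0],
  [0,0,0,0],
  [0,0,0,0],
  [0,0,0,0],
  [0,0,0,0],
  [0,0,0,0],
  [0,0,0,0],
  [0,0,0,0],
])

```text
t: 13.3
tcp_pos: [0.4545, 0.2153, 0.0623]
tool_rot: [0.119, 0.993, -0.0, -0.0]
force: [0.1, 0.1, 0.3]
gripper_width: 0.0006
```

Request:
step_arm([
  [0,0,0,0],
  [0,0,0,0],
  [0,0,0,0],
  [0,0,0,0],
  [0,0,0,0],
  [0,0,0,0],
  [0,0,0,0],
  [0,0,0,0],
  [0,0,0,0],
  [0,0,0,0],
])

```text
t: 14.13
tcp_pos: [0.4545, 0.2153, 0.0623]
tool_rot: [0.119, 0.993, -0.0, -0.0]
force: [0.4, 0.1, -0.0]
gripper_width: 0.0001
```

Request:
step_arm([
  [0,0,-0.7,0],
  [0,0,-2.2,0],
  [0,0,-4.2,0],
  [0,0,-6.5,0],
  [0,0,-9,0],
  [0,0,-11.5,0],
  [0,0,-14,0],
  [0,0,-16.5,0],
  [0,0,-19,0],
  [0,0,-21,0],
])

```text
t: 14.97
tcp_pos: [0.4547, 0.2155, 0.275]
tool_rot: [0.119, 0.993, 0.001, 0.001]
force: [0.4, 0.8, -0.2]
gripper_width: 0.0
```

Request:
step_arm([
  [0,0,-1,0],
  [0,0,-2,0],
  [0,0,-2,0],
  [0,0,-2,0],
  [0,0,-2,0],
  [0,0,-2,0],
])

```text
t: 15.47
tcp_pos: [0.4538, 0.2149, 0.2909]
tool_rot: [0.119, 0.993, -0.001, -0.001]
force: [0.6, -0.9, -0.2]
gripper_width: -0.0003
```

```bash
python3 - <<'E'
from h import *
s=manip.get_state();print(s['t'],s['tcp_pos'],s['force'])
im=manip.snapshot('top')
h=cv2.cvtColor(im,cv2.COLOR_RGB2HSV).astype(int);m=((h[...,0]<8)|(h[...,0]>172))&(h[...,1]>140)&(h[...,2]>90)
k,l,st,c=cv2.connectedComponentsWithStats(m.astype(np.uint8))
for i in range(1,k):
    if st[i,4]>15: print(c[i].round(1),st[i,4])
manip.sign_off()
E
```

```text
15.4667 [0.45378739 0.21492887 0.2908636 ] [ 0.61500081 -0.91409462 -0.22007098]
[333.7 158.3] 41
[269.5 196.4] 53
[334.5 201.7] 49
the job is handed in; nothing more can be done
```

I pointed at the stray red-capped vial, then at the left-hand cassette, which has no vial, and handed the job in at about 15.5 s of the 45 s allowed. `sign_off` gives no verdict, so this rests on my own checks.

| Target | Measured position (x, y) | Fingertips above its top | Sideways offset | Held still |
|---|---|---|---|---|
| Stray vial | (0.651, -0.104) | about 36 mm | about 8 mm | about 2.5 s |
| Lone cassette | (0.456, 0.213) | about 33 mm | 2–3 mm | about 2.5 s |

- **Travel:** the hand crossed between the two at about 0.28 m. It finished with the TCP at z = 0.29 m, so the fingertips were about 27 cm above the table.
- **Offset at the vial:** I kept the hand about 8 mm towards the robot there, for clearance from the blue box close behind it.
- **Last checks:** the three red caps were within 0.3 px of where they started in the top view. The force readings I took stayed at noise level, under about 2 N in free motion, so they cannot resolve the 0.5 N contact limit. I saw no contact in the pictures.
- **Not checked:** I did not re-measure the cassettes or bystanders at the end.
- **Disagreement:** the wrist camera and the fixed cameras differed by up to about 4 mm on positions, well inside the 25 mm tolerance.

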